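# Swap the jar and the lens, load the accessories and slide the tray under the shelf

### The arm

A 7-joint arm with a two-finger parallel gripper is mounted at the origin on the work surface. World frame = base frame: x ahead of the robot, y to its left, z up, the work surface at z = 0. Lengths are in m, angles in rad, forces in N, time in s.
With the tool pointing down it reaches from about 0.35 to 0.9 m from the base axis. Payload 8.1 kg.
Tool frame: the origin (TCP) lies on the centre line of the jaws, within the pads' length; the fingertips stand 11 mm ahead of it and the grasp point (between the pads) lies 8 mm behind it (arm.nose_length is the distance from the TCP to the fingertips, in m); z points along the fingers, y is the line along which they close (so a half turn about z gives the same grasp; the last joint's range is limited). The gripper opens to 92 mm and grips with 3 to 60 N. Pads are 19 mm wide; open, the fingers measure 130 mm over their backs; the gripper's body (75 mm by 190 mm) begins 47 mm behind the grasp point.
Start: joints at [1.171, 0.434, 0.025, 1.573, -0.012, 1.134, -0.075], TCP at [0.183, -0.598, 0.238] pointing down, gripper open.
Joint ranges: [-2.62, 2.62], [-0.44, 2.09], [-1.27, 1.32], [0.08, 2.57], [-1.32, 4.46], [0.12, 2], [-2.74, 2.74]. Speed limits (rad/s): [2.22, 2.22, 3.01, 3.01, 3.14, 3.14, 3.14].

### API

Orientations are given as a rotation vector (axis times angle).
In Python, from cell import arm gives the robot as it stands.
- The arm moves only by the tool jog_arm, never from a script. Its argument "moves" is a list of rows, each a list of 4 numbers: the shift along the tool's x, y, z in m, then the turn about the tool's z in rad. In form: [[tx, ty, tz, spin], ...]. A call has 1 to 20 rows; each row is the pose to reach, as a shift and turn from the pose commanded when the call began, along the tool's axes at that moment; what a row does not reach only later rows make up. A row lasts 1/8 s, in which the tool goes at most 62.5 mm and 10.7 degrees, less where a joint would pass 70% of its speed; a pose out of reach is approached as far as the arm can. A call with a gripper value outside its range is refused whole. "hand" is the finger opening in m, from 0 to 0.0918, set as the call begins (left out, the last holds). The fingers move at their own pace and stop on an object; "newtons" is the grip in N (left out, the last holds). Time passes only in rows, so rows that repeat a pose let the fingers close. It gives the time, the measured TCP pose, the force, the opening and the grip force at its end, in the units of the state.
- arm.observe(): the state, without advancing time (a new reading comes with each control period).
- arm.get_image(name): name is "side" or "top" or "wrist"; returns a dict with "color" (400x640x3 uint8, red, green, blue), "z_map" (400x640 float32, m along the optical axis (not along the pixel's ray), 0 where there is no reading), "fx", "fy", "cx", "cy" (pixels), "rvec" (rotation vector, rad) and "tvec" (3), from world to camera coordinates, as OpenCV has them. Camera axes: x right, y down, z forward; pixel columns grow to the right and rows downward; lengths in m; the calibration is good to about 2 mm. A picture is of the moment at which its call begins.
- arm.sign_off(): hands the job in; it is judged then, once.
The state is a dict: "clock": time; "joints": joint angles; "dq": joint speeds; "joint_efforts": joint torques, N m; "position": TCP position; "ee_rot": TCP orientation; "force": force on the tool from outside, world axes, zero at the start; "ft_torque": the same for the moment, N m; "width": opening from 0.0 (shut) to 1.0 (fully open); "gripper_force": force on a finger pad.
Only numpy, scipy, OpenCV 4.12 (cv2) and the standard library are available. Lean on these libraries where they do the work, as an engineer would, in place of code of your own. Each camera call takes 0.05 s, during which the arm holds its last target. There are 200 camera calls.

### The job

On the pulled-out tray, swap the glass jar and the zoom lens so that each stands upright in the compartment the other had, and put every camera accessory lying on the desk beside the tray (lens hood, filter ring, L-bracket, quick-release plate: whichever are there) into the tray's middle compartment. Only when all that is done, slide the loaded tray gently under the shelf until it is fully home. Never let the jar or the lens tip over, and leave the other things on the desk where they are.

Things in the scene. Friction and masses are not known exactly. Their poses are not given: they have to be found in the camera images.
- bay: White riser shelf fixed on the desk, with two runners (14 mm high) for the tray. Origin on the desk under the tray's centre when pulled out; +x is the way the tray slides in, +y the tray's left. Shelf board (overhang): 500 mm wide, 160 deep, underside 116 mm, top 128 mm up (flat things to 14 mm thick on it), front edge at x = 140 mm; side panels under it at y = +-240 mm.
- tray (a joint): Sliding of the tray, in m: 0 = fully pulled out (as at the start), 0.20 = fully home under the shelf against its stop. It moves along the bay's +x with about 4 N of friction plus light damping and stays where it is left.
- bin (a point): Centre of the floor of the tray's middle compartment, empty at the start, 160 mm (x) by 210 mm (y) inside. The grey tray has three open compartments side by side along y; walls are 5 mm thick and rise 22 mm above the inner floor, which lies 12 mm above the desk. Axes as the bay's; moves with the tray.
- left_well (a point): Centre of the floor of the tray's left (+y) compartment, 160 mm (x) by 95 mm (y) inside; 157.5 mm to the left of the bin's centre. Axes as the bay's.
- right_well (a point): Centre of the floor of the tray's right (-y) compartment, 160 mm (x) by 95 mm (y) inside; 157.5 mm to the right of the bin's centre. Axes as the bay's.
- tray_knob (a point): Centre of the top of the tray's knob, an upright steel post 18 mm in diameter, top 58 mm above the desk, on a flat tongue; its axis is 60 mm in front of the tray's front wall. Made to be pinched from above. With the tray home, the shelf's front edge is 85 mm beyond the knob.
- jar: Closed glass jar with a steel hinged lid, 64 mm in diameter, 85 mm tall, about 0.3 kg, standing upright in a side compartment. Origin at the centre of its underside, z up. The hinge sticks out to 40 mm from the axis on its +x side and the clasp to 38 mm on its -x side, so grip it across its y axis (64 mm, straight up to 64 mm).
- lens: Compact black zoom lens standing upright in the other side compartment, 62 mm in diameter (straight up to 60 mm), 75 mm tall, about 0.35 kg, round about its z. Origin at the centre of its underside.
- hood: Accessory: black plastic lens hood, a round tube standing upright, open at both ends, 60 mm outer diameter (66 mm at its very foot, narrowing to 60 mm at 12 mm up), 38 mm tall, 3.5 mm wall. Origin at the centre of its underside, z up. May be absent.
- filter_ring: Accessory: dark steel filter ring lying flat, 62 mm outer and 52 mm inner diameter, 10 mm thick. Origin at the centre of its underside. May be absent.
- bracket: Accessory: aluminium L-bracket. Flat foot 68 mm (x) by 40 mm (y) by 8 mm lying on the desk, with an upright arm 8 mm thick, 40 mm wide, 48 mm high overall at its +x end. Origin at the centre of the foot's underside. May be absent.
- plate: Accessory: grey quick-release plate lying flat, 66 mm (x) by 40 mm (y) by 12 mm, with a 4 mm stud on top. Origin at the centre of its underside. May be absent.
- mug: Bystander: white mug, 80 mm in diameter, 90 mm tall, handle on its +y side. Origin at the centre of its underside.
- note_pad: Bystander: pad of white note paper, 70 x 70 x 15 mm. Origin at the centre of its underside.
- mouse: Bystander: white computer mouse, 105 x 62 x 34 mm. Origin at the centre of its underside.
- camera: Bystander: black camera body, 60 x 125 mm, 101 mm tall. Origin at the centre of its underside.
- pen_pot: Bystander: dark steel pen pot, 72 mm in diameter, 100 mm tall, pens to 165 mm. Origin at the centre of its underside.
- charger: Bystander: black battery charger, 90 x 60 x 42 mm. Origin at the centre of its underside.
Mind the look-alikes: they are no part of the job. Several things look just like the bracket: the one meant starts farthest to the robot's right.

How it is judged:
On the way, in this order (a step that is already met when the one before it is completed fails the run):
1. with the tray still pulled out, the jar and the lens stand in each other's compartments and every accessory lies in the middle compartment ((((x of jar in the frame of left_well between -0.065 and 0.065 m and y of jar in the frame of left_well between -0.03 and 0.03 m and z of jar in the frame of left_well between -0.006 and 0.006 m and angle between jar's own z axis and vertical below 0.12 rad and linear speed of jar below 0.03 m/s) and (x of lens in the frame of right_well between -0.065 and 0.065 m and y of lens in the frame of right_well between -0.03 and 0.03 m and z of lens in the frame of right_well between -0.006 and 0.006 m and angle between lens's own z axis and vertical below 0.12 rad and linear speed of lens below 0.03 m/s)) or ((x of jar in the frame of right_well between -0.065 and 0.065 m and y of jar in the frame of right_well between -0.03 and 0.03 m and z of jar in the frame of right_well between -0.006 and 0.006 m and angle between jar's own z axis and vertical below 0.12 rad and linear speed of jar below 0.03 m/s) and (x of lens in the frame of left_well between -0.065 and 0.065 m and y of lens in the frame of left_well between -0.03 and 0.03 m and z of lens in the frame of left_well between -0.006 and 0.006 m and angle between lens's own z axis and vertical below 0.12 rad and linear speed of lens below 0.03 m/s))) and distance of each of jar, lens from where it was at the start of the episode above 0.27 m and x of hood in the frame of bin between -0.08 and 0.08 m and y of hood in the frame of bin between -0.105 and 0.105 m and z of hood in the frame of bin between -0.06 and 0.06 m and linear speed of each of hood, filter_ring, bracket, plate below 0.03 m/s and x of filter_ring in the frame of bin between -0.08 and 0.08 m and y of filter_ring in the frame of bin between -0.105 and 0.105 m and z of filter_ring in the frame of bin between -0.06 and 0.06 m and x of bracket in the frame of bin between -0.08 and 0.08 m and y of bracket in the frame of bin between -0.105 and 0.105 m and z of bracket in the frame of bin between -0.06 and 0.06 m and x of plate in the frame of bin between -0.08 and 0.08 m and y of plate in the frame of bin between -0.105 and 0.105 m and z of plate in the frame of bin between -0.06 and 0.06 m and value of joint tray below 0.05 m), for 0.2 s.
2. the tray is slid fully home under the shelf (value of joint tray above 0.192 m), for 0.2 s.
At the end, for the whole second after the job is handed in: Tray home (within 8 mm of its stop) and at rest; jar and lens upright (within 0.12 rad) on the tray floor, each in the compartment where the other began; every accessory present in the middle compartment, origin inside its walls and at most 60 mm above its floor ((((x of jar in the frame of left_well between -0.065 and 0.065 m and y of jar in the frame of left_well between -0.03 and 0.03 m and z of jar in the frame of left_well between -0.006 and 0.006 m and angle between jar's own z axis and vertical below 0.12 rad and linear speed of jar below 0.03 m/s) and (x of lens in the frame of right_well between -0.065 and 0.065 m and y of lens in the frame of right_well between -0.03 and 0.03 m and z of lens in the frame of right_well between -0.006 and 0.006 m and angle between lens's own z axis and vertical below 0.12 rad and linear speed of lens below 0.03 m/s)) or ((x of jar in the frame of right_well between -0.065 and 0.065 m and y of jar in the frame of right_well between -0.03 and 0.03 m and z of jar in the frame of right_well between -0.006 and 0.006 m and angle between jar's own z axis and vertical below 0.12 rad and linear speed of jar below 0.03 m/s) and (x of lens in the frame of left_well between -0.065 and 0.065 m and y of lens in the frame of left_well between -0.03 and 0.03 m and z of lens in the frame of left_well between -0.006 and 0.006 m and angle between lens's own z axis and vertical below 0.12 rad and linear speed of lens below 0.03 m/s))) and distance of each of jar, lens from where it was at the start of the episode above 0.3 m and x of hood in the frame of bin between -0.08 and 0.08 m and y of hood in the frame of bin between -0.105 and 0.105 m and z of hood in the frame of bin between -0.06 and 0.06 m and linear speed of each of hood, filter_ring, bracket, plate below 0.03 m/s and x of filter_ring in the frame of bin between -0.08 and 0.08 m and y of filter_ring in the frame of bin between -0.105 and 0.105 m and z of filter_ring in the frame of bin between -0.06 and 0.06 m and x of bracket in the frame of bin between -0.08 and 0.08 m and y of bracket in the frame of bin between -0.105 and 0.105 m and z of bracket in the frame of bin between -0.06 and 0.06 m and x of plate in the frame of bin between -0.08 and 0.08 m and y of plate in the frame of bin between -0.105 and 0.105 m and z of plate in the frame of bin between -0.06 and 0.06 m and value of joint tray above 0.192 m and velocity of joint tray below 0.02 m/s); the robot touches nothing.
It fails at once if the jar tips over (beyond 0.7 rad) (angle between jar's own z axis and vertical above 0.7 rad).
It fails at once if the lens tips over (beyond 0.7 rad) (angle between lens's own z axis and vertical above 0.7 rad).
It fails at once if the tray is slammed (faster than 0.4 m/s) (velocity of joint tray above 0.4 m/s).
It fails at once if a bystander is moved more than 30 mm (distance of any of note_pad, mug, mouse, camera, pen_pot, charger from where it was at the start of the episode above 0.03 m).
Of hood, filter_ring, bracket, plate only 2 to 3 are there at a start; the rules pass over those that are not, and their reading is None.
At some moment in a run one of hood, filter_ring, bracket, plate may be knocked a few centimetres aside while the robot is not near it.
It also fails if it takes over 210 s, if anything falls off the work surface, if the arm or the gripper's body presses on something with over 40 N, if the wrist force passes 120 N, or if a joint passes its speed limit or range.

## Working session

There is one attempt and no reset: what is moved stays moved. The work goes in short steps, Python scripts to look and compute and a tool call to move; the robot and the scene stay as the last step left them, time stands still between calls to the robot, and variables do not carry over. Pictures are saved under pics/ and viewed, at most 14 in all, crops included, and the job is handed in when it is done.

Besides the shell and the picture viewer there is one more tool, called as name(argument=value, ...) on one line, values as JSON. jog_arm: Moves the arm, as the interface text tells. Its arguments: {"type":"object","properties":{"moves":{"type":"array"},"hand":{"type":"number"},"newtons":{"type":"number"}},"required":["moves"]}

```bash
mkdir -p pics; ls; python3 - <<'E'
from cell import arm
import cv2,numpy as np
s=arm.observe();print(s)
for n in("top","side"):
    im=arm.get_image(n);cv2.imwrite(f"pics/{n}0.png",im["color"][:,:,::-1]);np.savez(f"{n}0.npz",**im)
    R=cv2.Rodrigues(np.array(im["rvec"],float))[0];print(n,-R.T@np.array(im["tvec"]),R[2],im["fx"])
E
```

```text
pics
{'clock': 0.0, 'joints': array([ 1.17137753,  0.43521827,  0.02495862,  1.57410406, -0.01160189,
        1.13396524, -0.07511769]), 'dq': array([ 0.00111186,  0.00059892, -0.002151  , -0.00076555, -0.00015735,
       -0.00127799,  0.0022554 ]), 'joint_efforts': array([-1.32216741e-03, -6.67876625e+01,  9.85247120e-01, -3.14469767e+01,
       -6.02540793e-02,  4.23989247e-02,  1.37798843e-04]), 'position': array([ 0.18261261, -0.59721685,  0.23694501]), 'ee_rot': array([-3.10558522e+00, -4.64192320e-01,  5.65494725e-04]), 'force': array([ 0.52028824,  0.49521918, -1.1801279 ]), 'ft_torque': array([-0.00097708,  0.01305319, -0.00499886]), 'gripper_force': 0.0, 'width': 0.9997876635190127}
top [ 0.27574891 -0.0557734   1.28000145] [ 0.18275124  0.00703952 -0.98313398] 374.2592777342231
side [0.23413435 0.7244416  1.0190188 ] [ 0.21208708 -0.61581913 -0.75880555] 427.69844426553084
```

View pics/top0.png

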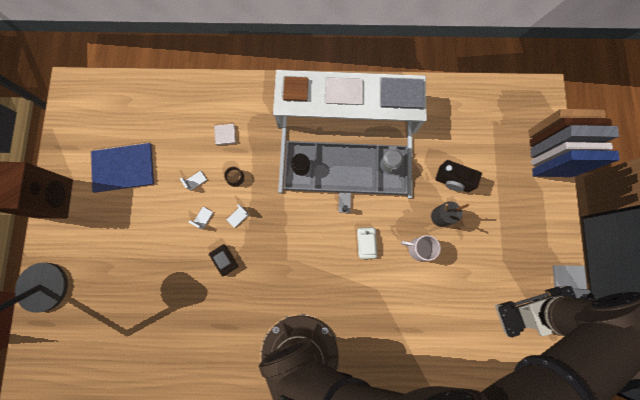

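View pics/side0.png

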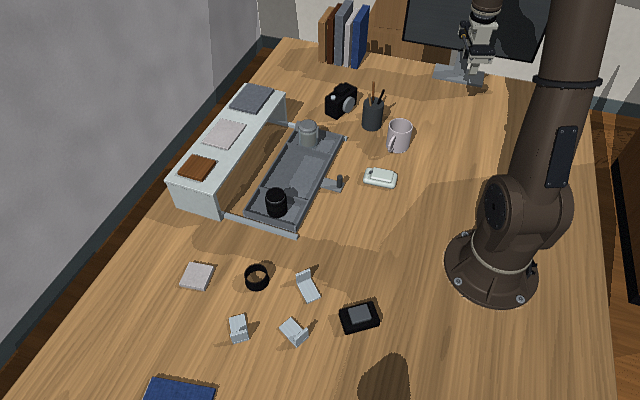

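Top view: lens at (300,163) in the left compartment, jar at (392,160) in the right one. The hood is at (234,176) and the note pad at (225,134). Three bracket look-alikes are at (195,180), (203,216) and (237,216). The one at (237,216) is farthest to the robot's right (smallest y), so it should be the one meant. I see no plate and no filter ring. Next I measure and make an enlarged crop.

```bash
cat > h.py <<'E'
from cell import arm
import cv2,numpy as np
def cloud(im):
    R=cv2.Rodrigues(np.array(im["rvec"],float))[0];t=np.array(im["tvec"],float).ravel()
    z=im["z_map"].astype(float);v,u=np.mgrid[:z.shape[0],:z.shape[1]]
    P=np.stack([(u-im["cx"])/im["fx"]*z,(v-im["cy"])/im["fy"]*z,z],-1)
    W=(P-t)@R; W[z==0]=np.nan; return W
E
python3 - <<'E'
from h import *
for n in("top","side"):
    im=dict(np.load(f"{n}0.npz")); W=cloud(im); np.save(n+"W.npy",W)
    m=((W[...,2]>.007)&(W[...,2]<.2)).astype(np.uint8)
    k,l,st,c=cv2.connectedComponentsWithStats(m)
    for i in range(1,k):
        if st[i,4]<40: continue
        p=W[l==i]; q=p[p[:,2]>np.percentile(p[:,2],90)-.006]
        x0,x1=np.percentile(p,[2,98],axis=0);print(n,c[i].round(),st[i,4],"c",p.mean(0).round(3),"lo",x0.round(3),"hi",x1.round(3),"top",q.mean(0).round(3))
im=dict(np.load("top0.npz"))["color"][:,:,::-1];a=cv2.resize(im[150:280,160:290],(520,520),interpolation=3)
b=dict(np.load("side0.npz"))["color"][:,:,::-1];b=cv2.resize(b[250:380,210:340],(280,280),interpolation=3)
o=np.zeros((520,800,3),np.uint8);o[:,:520]=a;o[:280,520:]=b;cv2.imwrite("pics/crop.png",o)
E
```

```text
top [348. 131.] 13984 c [ 0.728 -0.146  0.079] lo [ 0.532 -0.38   0.009] hi [0.913 0.087 0.145] top [ 0.847 -0.182  0.141]
top [564. 145.] 3464 c [ 0.678 -0.832  0.13 ] lo [ 0.604 -0.931  0.014] hi [ 0.775 -0.796  0.197] top [ 0.661 -0.855  0.192]
top [224. 134.] 397 c [0.739 0.287 0.017] lo [0.704 0.253 0.009] hi [0.776 0.322 0.022] top [0.739 0.287 0.017]
top [121. 167.] 2576 c [0.611 0.64  0.016] lo [0.533 0.536 0.01 ] hi [0.69  0.742 0.021] top [0.613 0.641 0.017]
top [458. 176.] 1012 c [ 0.582 -0.511  0.073] lo [ 0.545 -0.576  0.015] hi [ 0.631 -0.457  0.105] top [ 0.59  -0.52   0.102]
top [ 45. 195.] 2131 c [0.49  0.818 0.111] lo [0.429 0.807 0.012] hi [0.565 0.904 0.197] top [0.492 0.815 0.189]
top [234. 176.] 165 c [0.582 0.242 0.028] lo [0.554 0.213 0.008] hi [0.611 0.272 0.044] top [0.584 0.246 0.04 ]
top [193. 181.] 237 c [0.566 0.384 0.017] lo [0.537 0.348 0.007] hi [0.596 0.414 0.052] top [0.552 0.405 0.05 ]
top [447. 214.] 619 c [ 0.455 -0.463  0.091] lo [ 0.423 -0.503  0.012] hi [ 0.49  -0.436  0.163] top [ 0.459 -0.474  0.146]
top [237. 216.] 216 c [0.445 0.225 0.017]
[... 2361 characters left out ...]
p [0.74  0.288 0.015]
side [256. 277.] 350 c [0.584 0.247 0.026] lo [0.556 0.216 0.008] hi [0.613 0.274 0.041] top [0.586 0.245 0.038]
side [306. 284.] 384 c [0.452 0.221 0.019] lo [0.417 0.194 0.007] hi [0.48  0.257 0.05 ] top [0.467 0.205 0.047]
side [359. 317.] 966 c [0.297 0.269 0.032] lo [0.253 0.225 0.009] hi [0.343 0.307 0.044] top [0.299 0.264 0.042]
side [238. 329.] 379 c [0.566 0.388 0.021] lo [0.537 0.35  0.007] hi [0.599 0.418 0.05 ] top [0.553 0.406 0.047]
side [295. 332.] 373 c [0.433 0.351 0.02 ] lo [0.403 0.32  0.007] hi [0.471 0.378 0.05 ] top [0.414 0.361 0.048]
side [176. 390.] 1236 c [0.635 0.559 0.014] lo [0.557 0.532 0.01 ] hi [0.7   0.592 0.018] top [0.636 0.559 0.014]
```

View pics/crop.png

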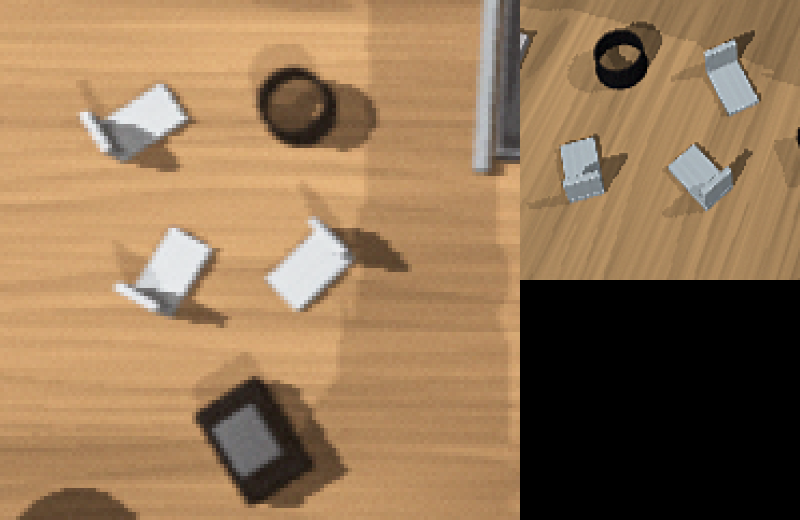

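The crop confirms it. Right bracket: crop px (310,265), image (237,216), y=0.225. The look-alikes are at y=0.346 and y=0.384, so the rightmost one is the target. The hood is at (0.583,0.245). Next I fit exact poses.

```bash
cat >> h.py <<'E'
def circ(p,r):
    from scipy.optimize import least_squares
    c0=p[:,:2].mean(0);return least_squares(lambda c:np.hypot(*(p[:,:2]-c).T)-r,c0,loss="soft_l1",f_scale=.002).x
def rect(p):
    (cx,cy),(w,h),a=cv2.minAreaRect((p[:,:2]*1000).astype(np.float32));return cx/1000,cy/1000,w,h,a
E
python3 - <<'E'
from h import *
for n in("top","side"):
    W=np.load(n+"W.npy").reshape(-1,3);W=W[~np.isnan(W[:,0])]
    s=lambda x0,x1,y0,y1,z0,z1:W[(W[:,0]>x0)&(W[:,0]<x1)&(W[:,1]>y0)&(W[:,1]<y1)&(W[:,2]>z0)&(W[:,2]<z1)]
    print(n,"shelf",rect(s(.68,.95,-.45,.15,.118,.16)))
    k=s(.45,.58,-.22,-.08,.05,.07);print("knob",k.mean(0),len(k),rect(k))
    f=s(.5,.75,-.2,-.08,.005,.05);print("floor z",np.percentile(f[:,2],[5,50,95]))
    for nm,y0,y1 in(("lens",-.05,.06),("jar",-.37,-.25)):
        p=s(.55,.7,y0,y1,.05,.12);t=p[p[:,2]>np.percentile(p[:,2],95)-.008];print(nm,"ztop",np.percentile(p[:,2],98),"mid",t.mean(0),rect(t),rect(p))
        if nm=="jar":
            c=t.mean(0)[:2];d=p[:,:2]-c;r=np.hypot(*d.T);q=d[r>.034];print("far",sorted(np.degrees(np.arctan2(q[:,1],q[:,0])).round().tolist())[::4],r.max())
    p=s(.54,.63,.2,.29,.03,.05);print("hood",circ(p,.0285),rect(p))
    p=s(.40,.49,.18,.27,.005,.06);print("br all",rect(p));a=p[p[:,2]>.04];print("arm",a.mean(0),rect(a));a=p[p[:,2]<.012];print("foot",rect(a))
im=arm.get_image("top")["color"][:,:,::-1];a=cv2.resize(im[120:220,270:430],(800,500),interpolation=3);cv2.imwrite("pics/tray.png",a)
E
```

```text
top shelf (0.840208984375, -0.14878547668457032, 501.1356201171875, 164.98443603515625, 88.62212371826172)
knob [ 0.47534094 -0.13866489  0.05916824] 24 (0.47573721313476564, -0.13840718078613282, 13.561493873596191, 16.591022491455078, 3.266765594482422)
floor z [0.00843963 0.01397196 0.03336086]
lens ztop 0.09323999559537048 mid [0.62207453 0.01305633 0.08880372] (0.6231879272460937, 0.012449909210205078, 52.2907829284668, 49.8067741394043, 1.7846124172210693) (0.6200873413085938, 0.012642669677734374, 56.57879638671875, 60.98518753051758, 18.771825790405273)
jar ztop 0.10191420928368614 mid [ 0.63856925 -0.29372204  0.09755517] (0.6402846069335938, -0.2912840576171875, 67.59474182128906, 60.08259201049805, 39.23659896850586) (0.63915576171875, -0.29265020751953125, 67.25337219238281, 64.55668640136719, 46.42765426635742)
far [-180.0, -175.0, -170.0, -14.0, -3.0, 6.0, 16.0, 175.0, 177.0] 0.039936280626289865
hood [0.5833359  0.24360717] (0.5830597534179688, 0.24322125244140624, 57.518455505371094, 58.190818786621094, 4.306945323944092)
br all (0.4465965270996094, 0.2249685821533203
[... 1004 characters left out ...]
.10650634765625, 26.569992065429688) (0.6401510620117188, -0.290481201171875, 76.62078094482422, 62.7037353515625, 22.359683990478516)
far [-177.0, -175.0, -173.0, -169.0, -158.0, -8.0, 9.0, 13.0, 15.0, 173.0, 178.0] 0.04312373038733695
hood [0.584921   0.24415048] (0.5848875122070313, 0.2437760467529297, 59.28526306152344, 58.471900939941406, 81.28282928466797)
br all (0.4467635192871094, 0.23184375, 83.65695190429688, 74.05133819580078, 84.56745147705078)
arm [0.46685043 0.20549435 0.04656251] (0.4681508483886719, 0.20488189697265624, 40.071109771728516, 9.504119873046875, 48.38698959350586)
foot (0.4511064453125, 0.2301729736328125, 81.13091278076172, 71.25987243652344, 6.205353260040283)
```

View pics/tray.png

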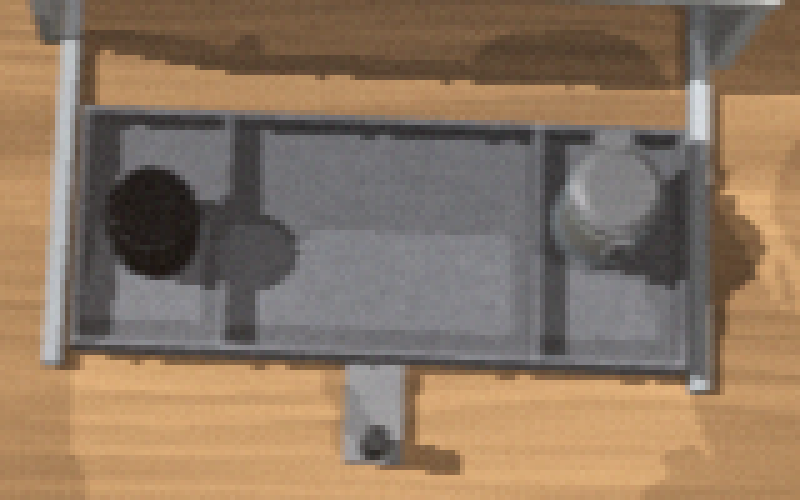

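Fit results:
- **Bay:** yaw is about -0.026 rad.
- **Compartments:** bin (0.621,-0.142), left well (0.625,0.016), right well (0.617,-0.300).
- **Jar:** at crop px (612,190), with its hinge (612,135) toward +x, so yaw is about 0.

I take the lens first and park it in the bin.

```bash
cat >> h.py <<'E'
def rel(x,y,z,yaw):
    s=arm.observe();R=cv2.Rodrigues(np.array(s["ee_rot"],float))[0]
    d=R.T@(np.array([x,y,z])-s["position"]);y0=np.arctan2(R[1,0],R[0,0])
    sp=(y0-yaw+np.pi/2)%np.pi-np.pi/2
    print("pos",s["position"].round(4),"yaw",round(y0,3),"tilt",R[:,2].round(3),"->",d.round(4),round(sp,3),"t",round(s["clock"],2),"w",round(s["width"]*.0918,4),"j7",s["joints"][6].round(2))
E
python3 -c "
from h import *
rel(.622,.0135,.3,-.026)"
```

```text
pos [ 0.1827 -0.5974  0.2372] yaw 0.297 tilt [-0.     0.001 -1.   ] -> [ 0.5988 -0.4557 -0.0624] 0.323 t 0.15 w 0.0914 j7 -0.08
```

jog_arm(moves=[[0,0,-0.062,0],[0.599,-0.456,-0.062,0.323],[0.599,-0.456,-0.062,0.323],[0.599,-0.456,-0.062,0.323],[0.599,-0.456,-0.062,0.323],[0.599,-0.456,-0.062,0.323],[0.599,-0.456,-0.062,0.323],[0.599,-0.456,-0.062,0.323],[0.599,-0.456,-0.062,0.323],[0.599,-0.456,-0.062,0.323],[0.599,-0.456,-0.062,0.323],[0.599,-0.456,-0.062,0.323],[0.599,-0.456,-0.062,0.323],[0.599,-0.456,-0.062,0.323],[0.599,-0.456,-0.062,0.323],[0.599,-0.456,-0.062,0.323],[0.599,-0.456,-0.062,0.323],[0.599,-0.456,-0.062,0.323]], hand=0.091)

```text
clock: 2.4
position: [0.6221, 0.0126, 0.3]
ee_rot: [3.141, -0.043, 0.001]
force: [-0.2, -0.1, -0.2]
width: 0.992
gripper_force: 0.0
```

```bash
python3 -c "
from h import *
rel(.622,.0135,.05,-.026)
im=arm.get_image('wrist');cv2.imwrite('pics/w1.png',im['color'][:,:,::-1])
W=cloud(im).reshape(-1,3);W=W[~np.isnan(W[:,0])]
p=W[(abs(W[:,0]-.62)<.06)&(abs(W[:,1]-.013)<.06)&(W[:,2]>.05)&(W[:,2]<.1)];print(len(p),rect(p),p.max(0))
k=W[(W[:,0]<.52)&(W[:,2]>.05)&(W[:,2]<.07)];print(len(k))
"
```

```text
pos [0.6221 0.0126 0.3   ] yaw -0.028 tilt [ 0. -0. -1.] -> [-2.0e-04 -9.0e-04  2.5e-01] -0.002 t 2.4 w 0.0911 j7 -1.8
2390 (0.6251740112304688, 0.011114171981811524, 61.43352508544922, 61.70432662963867, 86.82887268066406) [0.65611412 0.04148868 0.08937068]
0
```

View pics/w1.png

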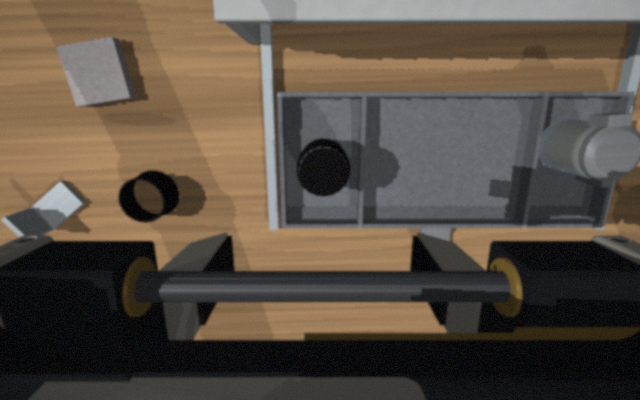

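The wrist view shows the lens at (323,167), centred between the fingers. I descend and grip.

jog_arm(moves=[[0.001,0,0.06,0],[0.001,0,0.12,0],[0.001,0,0.17,0],[0.001,0,0.2,0],[0.001,0,0.22,0],[0.001,0,0.235,0],[0.001,0,0.25,0],[0.001,0,0.25,0],[0.001,0,0.25,0]])

```text
clock: 3.58
position: [0.6238, 0.0136, 0.0504]
ee_rot: [-3.141, 0.041, -0.002]
force: [0.2, -0.1, -0.4]
width: 0.992
gripper_force: 0.0
```

jog_arm(moves=[[0,0,0,0],[0,0,0,0],[0,0,0,0],[0,0,0,0],[0,0,0,0],[0,0,0,0],[0,0,0,0],[0,0,0,0]], hand=0.04, newtons=30)

```text
clock: 4.58
position: [0.6234, 0.013, 0.0499]
ee_rot: [3.141, -0.042, 0.0]
force: [0.1, -2.8, 5.2]
width: 0.674
gripper_force: 30.0
```

```bash
python3 -c "
from h import *
rel(.621,-.142,.14,-.026)"
```

```text
pos [0.6234 0.013  0.0499] yaw -0.027 tilt [ 0. -0. -1.] -> [ 0.0018  0.1551 -0.09  ] -0.001 t 4.58 w 0.0618 j7 -1.88
```

jog_arm(moves=[[0,0,-0.02,0],[0,0,-0.05,0],[0,0.01,-0.06,0],[0,0.035,-0.06,0],[0,0.065,-0.06,0],[0,0.095,-0.06,0],[0,0.125,-0.06,0],[0,0.145,-0.06,0],[0,0.155,-0.06,0],[0,0.155,-0.06,0],[0,0.155,-0.045,0],[0,0.155,-0.025,0],[0,0.155,-0.01,0],[0,0.155,-0.003,0],[0,0.155,0,0],[0,0.155,0,0]])

```text
clock: 6.58
position: [0.6197, -0.1412, 0.0502]
ee_rot: [3.141, -0.041, 0.002]
force: [-0.6, -0.7, -1.9]
width: 0.671
gripper_force: 30.0
```

jog_arm(moves=[[0,0,0,0],[0,0,0,0],[0,0,0,0],[0,0,0,0],[0,0,-0.02,0],[0,0,-0.05,0],[0,0,-0.1,0],[0,0,-0.15,0],[0,0,-0.15,0]], hand=0.09)

```text
clock: 7.7
position: [0.622, -0.1416, 0.206]
ee_rot: [3.14, -0.041, 0.015]
force: [0.2, 0.0, -0.6]
width: 0.983
gripper_force: 0.0
```

```bash
python3 -c "
from h import *
im=arm.get_image('top');W=cloud(im).reshape(-1,3);W=W[~np.isnan(W[:,0])]
p=W[(abs(W[:,0]-.64)<.06)&(abs(W[:,1]+.292)<.06)&(W[:,2]>.05)&(W[:,2]<.11)];print('jar',len(p),rect(p))
p=W[(abs(W[:,0]-.62)<.06)&(abs(W[:,1]+.142)<.06)&(W[:,2]>.05)&(W[:,2]<.11)];print('lens',len(p),rect(p))
rel(.640,-.2915,.2,0)
im=arm.get_image('wrist');cv2.imwrite('pics/w2.png',im['color'][:,:,::-1])
W=cloud(im).reshape(-1,3);W=W[~np.isnan(W[:,0])]
p=W[(abs(W[:,0]-.64)<.06)&(abs(W[:,1]+.292)<.06)&(W[:,2]>.06)&(W[:,2]<.11)];print('jar',len(p),rect(p));t=p[p[:,2]>np.percentile(p[:,2],90)-.006];print(rect(t))
p=W[(abs(W[:,0]-.62)<.06)&(abs(W[:,1]+.142)<.06)&(W[:,2]>.05)&(W[:,2]<.11)];print('lens',len(p),rect(p))
"
```

```text
jar 131 (0.643732421875, -0.30965008544921874, 70.52135467529297, 27.16665267944336, 6.697624683380127)
lens 46 (0.61523876953125, -0.11392096710205078, 40.3243293762207, 9.930487632751465, 2.9256339073181152)
pos [ 0.6206 -0.1416  0.2033] yaw -0.026 tilt [ 0.005 -0.001 -1.   ] -> [0.0234 0.1494 0.0035] -0.026 t 7.75 w 0.0899 j7 -1.58
jar 6871 (0.6427003173828125, -0.29644879150390624, 67.22090148925781, 68.73097229003906, 49.0157356262207)
(0.6427877807617187, -0.29409759521484374, 70.32891845703125, 61.02437973022461, 33.83620071411133)
lens 4194 (0.6229755249023438, -0.14195162963867186, 61.33753967285156, 58.170875549316406, 84.08729553222656)
```

View pics/w2.png

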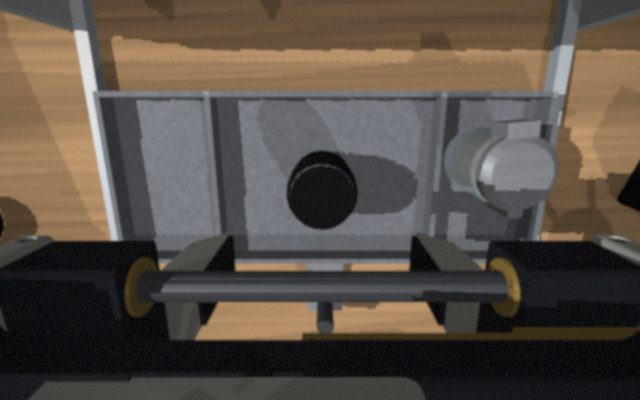

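The lens stands in the bin at (322,190). The jar is upright at (517,170), with hinge and clasp aligned with the tool's x.

jog_arm(moves=[[0.024,0.05,0,0],[0.024,0.1,0,0],[0.024,0.14,0,0],[0.024,0.151,0,0],[0.024,0.151,0.02,0],[0.024,0.151,0.06,0],[0.024,0.151,0.09,0],[0.024,0.151,0.115,0],[0.024,0.151,0.135,0],[0.024,0.151,0.146,0],[0.024,0.151,0.146,0],[0.024,0.151,0.146,0]], hand=0.0915)

```text
clock: 9.3
position: [0.6399, -0.2932, 0.0547]
ee_rot: [3.141, -0.041, 0.002]
force: [0.3, 0.1, 0.3]
width: 1.0
gripper_force: 0.0
```

jog_arm(moves=[[0,0,0,0],[0,0,0,0],[0,0,0,0],[0,0,0,0],[0,0,0,0],[0,0,0,0],[0,0,0,0],[0,0,0,0]], hand=0.04, newtons=30)

```text
clock: 10.3
position: [0.6394, -0.2939, 0.0541]
ee_rot: [3.14, -0.042, 0.001]
force: [-1.4, -4.0, 5.3]
width: 0.688
gripper_force: 30.0
```

```bash
python3 -c "
from h import *
rel(.625,.016,.054,-.026)"
```

```text
pos [ 0.6394 -0.2939  0.0541] yaw -0.027 tilt [ 0.001 -0.001 -1.   ] -> [-2.270e-02 -3.094e-01 -2.000e-04] -0.001 t 10.3 w 0.0632 j7 -1.39
```

jog_arm(moves=[[0,0,-0.02,0],[0,0,-0.05,0],[0,0,-0.085,0],[0,0,-0.11,0],[0,0,-0.115,0],[0,-0.02,-0.115,0],[-0.005,-0.055,-0.115,0],[-0.01,-0.095,-0.115,0],[-0.012,-0.135,-0.115,0],[-0.014,-0.175,-0.115,0],[-0.017,-0.215,-0.115,0],[-0.02,-0.25,-0.115,0],[-0.022,-0.28,-0.115,0],[-0.023,-0.3,-0.115,0],[-0.023,-0.309,-0.115,0],[-0.023,-0.309,-0.115,0],[-0.023,-0.309,-0.115,0]])

```text
clock: 12.42
position: [0.6244, 0.0148, 0.1685]
ee_rot: [3.14, -0.044, -0.0]
force: [0.6, -0.5, -3.4]
width: 0.694
gripper_force: 30.0
```

jog_arm(moves=[[0,0,0.015,0],[0,0,0.04,0],[0,0,0.065,0],[0,0,0.085,0],[0,0,0.1,0],[0,0,0.108,0],[0,0,0.112,0],[0,0,0.115,0],[0,0,0.115,0],[0,0,0.115,0]])

```text
clock: 13.68
position: [0.6247, 0.0165, 0.0542]
ee_rot: [-3.141, 0.041, -0.001]
force: [0.5, 0.7, -1.8]
width: 0.694
gripper_force: 30.0
```

```bash
python3 -c "
from h import *
rel(.625,.016,.054,-.026);print(arm.observe()['force'])"
```

```text
pos [0.6247 0.0165 0.0542] yaw -0.026 tilt [ 0.001  0.    -1.   ] -> [0.0003 0.0005 0.0002] -0.0 t 13.68 w 0.0637 j7 -1.89
[ 0.47501434  0.67714833 -1.83238132]
```

Release the jar, rise, and go over the lens at (0.622,-0.142).

jog_arm(moves=[[0,0,0,0],[0,0,0,0],[0,0,0,0],[0,0,0,0],[0,0,-0.02,0],[0,0,-0.05,0],[0,0,-0.1,0],[0,0,-0.13,0],[0,0.04,-0.13,0],[0,0.09,-0.13,0],[0,0.13,-0.13,0],[0,0.155,-0.13,0],[0,0.155,-0.13,0],[0,0.155,-0.13,0]], hand=0.0915)

```text
clock: 15.42
position: [0.6204, -0.1371, 0.1837]
ee_rot: [-3.14, 0.04, -0.0]
force: [0.2, 1.2, 0.1]
width: 0.998
gripper_force: 0.0
```

```bash
python3 -c "
from h import *
im=arm.get_image('wrist');cv2.imwrite('pics/w3.png',im['color'][:,:,::-1])
W=cloud(im).reshape(-1,3);W=W[~np.isnan(W[:,0])]
p=W[(abs(W[:,0]-.62)<.06)&(abs(W[:,1]-.016)<.06)&(W[:,2]>.06)&(W[:,2]<.11)];print('jar',len(p),rect(p),np.percentile(p[:,2],95))
p=W[(abs(W[:,0]-.62)<.06)&(abs(W[:,1]+.142)<.06)&(W[:,2]>.05)&(W[:,2]<.11)];print('lens',len(p),rect(p))
rel(.622,-.142,.05,-.026)
"
```

```text
jar 7294 (0.628912841796875, 0.01289575958251953, 62.700077056884766, 70.69011688232422, 63.603397369384766) 0.09740186828782124
lens 4838 (0.6232911987304688, -0.14173587036132812, 57.934932708740234, 61.609859466552734, 10.159496307373047)
pos [ 0.6205 -0.1366  0.1838] yaw -0.024 tilt [ 0.     0.001 -1.   ] -> [0.0016 0.0054 0.1338] 0.002 t 15.47 w 0.0913 j7 -1.59
```

jog_arm(moves=[[0.002,0.004,0.03,0],[0.002,0.004,0.07,0],[0.002,0.004,0.1,0],[0.002,0.004,0.12,0],[0.002,0.004,0.134,0],[0.002,0.004,0.134,0],[0.002,0.004,0.134,0]])

```text
clock: 16.35
position: [0.6229, -0.1422, 0.0506]
ee_rot: [3.141, -0.041, 0.002]
force: [0.7, 0.4, 0.3]
width: 0.993
gripper_force: 0.0
```

jog_arm(moves=[[0,0,0,0],[0,0,0,0],[0,0,0,0],[0,0,0,0],[0,0,0,0],[0,0,0,0],[0,0,0,0],[0,0,0,0]], hand=0.04, newtons=30)

```text
clock: 17.35
position: [0.6223, -0.1424, 0.0499]
ee_rot: [-3.141, 0.041, -0.0]
force: [-1.9, 0.9, 4.0]
width: 0.676
gripper_force: 30.0
```

```bash
python3 -c "
from h import *
rel(.617,-.300,.05,-.026)"
```

```text
pos [ 0.6223 -0.1424  0.0499] yaw -0.026 tilt [ 0.  0. -1.] -> [-1.200e-03  1.577e-01 -1.000e-04] -0.0 t 17.35 w 0.062 j7 -1.62
```

jog_arm(moves=[[0,0,-0.02,0],[0,0,-0.05,0],[0,0.01,-0.06,0],[-0.001,0.035,-0.06,0],[-0.001,0.065,-0.06,0],[-0.001,0.095,-0.06,0],[-0.001,0.125,-0.06,0],[-0.001,0.148,-0.06,0],[-0.001,0.158,-0.06,0],[-0.001,0.158,-0.06,0],[-0.001,0.158,-0.045,0],[-0.001,0.158,-0.025,0],[-0.001,0.158,-0.01,0],[-0.001,0.158,-0.003,0],[-0.001,0.158,0,0],[-0.001,0.158,0,0]])

```text
clock: 19.35
position: [0.6175, -0.3004, 0.0501]
ee_rot: [3.141, -0.041, 0.001]
force: [0.2, -0.5, -2.9]
width: 0.668
gripper_force: 30.0
```

jog_arm(moves=[[0,0,0,0],[0,0,0,0],[0,0,0,0],[0,0,0,0],[0,0,-0.02,0],[0,0,-0.05,0],[0,0,-0.1,0],[0,0,-0.15,0],[0,0,-0.17,0],[0,0,-0.17,0]], hand=0.0915)

```text
clock: 20.6
position: [0.6182, -0.3008, 0.2233]
ee_rot: [3.139, -0.041, 0.008]
force: [-0.3, 0.6, -0.4]
width: 1.002
gripper_force: 0.0
```

```bash
cat > look.py <<'E'
from h import *
im=arm.get_image("side");W=cloud(im).reshape(-1,3);W=W[~np.isnan(W[:,0])]
s=lambda x0,x1,y0,y1,z0,z1:W[(W[:,0]>x0)&(W[:,0]<x1)&(W[:,1]>y0)&(W[:,1]<y1)&(W[:,2]>z0)&(W[:,2]<z1)]
p=s(.53,.64,.19,.30,.03,.05);print("hood",len(p),circ(p,.0285) if len(p) else 0)
a=s(.38,.51,.14,.285,.04,.06);print("arm",a.mean(0),rect(a) if len(a) else 0)
E
python3 -c "
from look import *
rel(.584,.2435,.22,0)
im=arm.get_image('wrist');cv2.imwrite('pics/w4.png',im['color'][:,:,::-1])
W=cloud(im).reshape(-1,3);W=W[~np.isnan(W[:,0])]
p=W[(abs(W[:,0]-.62)<.06)&(abs(W[:,1]+.3)<.05)&(W[:,2]>.05)&(W[:,2]<.11)];print('lens',len(p),rect(p),np.percentile(p[:,2],95))"
```

```text
hood 147 [0.58506279 0.2441464 ]
arm [0.46630608 0.2049913  0.04603035] (0.46729269409179686, 0.2051068115234375, 39.39794921875, 10.1575927734375, 42.54743576049805)
pos [ 0.6173 -0.3005  0.2211] yaw -0.026 tilt [ 0.002 -0.001 -1.   ] -> [-0.0475 -0.543   0.0006] -0.026 t 20.65 w 0.0914 j7 -1.33
lens 3738 (0.6182914428710937, -0.3007198486328125, 58.14784622192383, 61.838966369628906, 12.751547813415527) 0.08768243812586064
```

Jar and lens have been swapped. Now the hood.

jog_arm(moves=[[-0.048,-0.543,0,0],[-0.048,-0.543,0,0],[-0.048,-0.543,0,0],[-0.048,-0.543,0,0],[-0.048,-0.543,0,0],[-0.048,-0.543,0,0],[-0.048,-0.543,0,0],[-0.048,-0.543,0,0],[-0.048,-0.543,0,0],[-0.048,-0.543,0,0],[-0.048,-0.543,0,0],[-0.048,-0.543,0,0],[-0.048,-0.543,0,0]])

```text
clock: 22.32
position: [0.5837, 0.2421, 0.2196]
ee_rot: [3.141, -0.045, -0.0]
force: [0.1, 0.8, 0.1]
width: 1.001
gripper_force: 0.0
```

```bash
python3 -c "
from h import *
im=arm.get_image('wrist');cv2.imwrite('pics/w5.png',im['color'][:,:,::-1])
W=cloud(im).reshape(-1,3);W=W[~np.isnan(W[:,0])]
p=W[(abs(W[:,0]-.584)<.06)&(abs(W[:,1]-.244)<.05)&(W[:,2]>.03)&(W[:,2]<.05)];print('hood',len(p),circ(p,.0285),rect(p))
rel(.584,.244,.018,-.026)"
```

```text
hood 754 [0.58604343 0.24211702] (0.5854417724609375, 0.24218902587890626, 58.37092590332031, 59.349857330322266, 89.68663787841797)
pos [0.5836 0.2424 0.2197] yaw -0.028 tilt [ 0. -0. -1.] -> [ 0.0003 -0.0017  0.2017] -0.002 t 22.38 w 0.0912 j7 -2.23
```

View pics/w5.png

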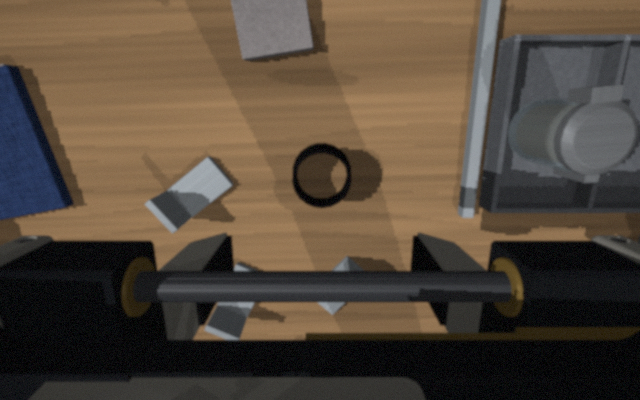

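The hood is at (321,175), centred. Descend and grip.

jog_arm(moves=[[0.001,-0.001,0.05,0],[0.001,-0.001,0.1,0],[0.001,-0.001,0.145,0],[0.001,-0.001,0.175,0],[0.001,-0.001,0.19,0],[0.001,-0.001,0.199,0],[0.001,-0.001,0.199,0],[0.001,-0.001,0.199,0]])

```text
clock: 23.38
position: [0.5851, 0.2449, 0.0219]
ee_rot: [-3.141, 0.041, -0.003]
force: [0.6, -0.3, 0.5]
width: 0.998
gripper_force: 0.0
```

jog_arm(moves=[[0,0,0,0],[0,0,0,0],[0,0,0,0],[0,0,0,0],[0,0,0,0],[0,0,0,0],[0,0,0,0],[0,0,-0.03,0],[0,0,-0.08,0],[0,0,-0.13,0],[0,0,-0.18,0],[0,0,-0.18,0]], hand=0.04, newtons=20)

```text
clock: 24.88
position: [0.5863, 0.2461, 0.2052]
ee_rot: [-3.138, 0.041, -0.011]
force: [0.0, -0.4, -0.9]
width: 0.654
gripper_force: 19.4
```

```bash
python3 -c "
from h import *
rel(.645,-.19,.2,-.026);print(arm.observe()['gripper_force'])"
```

```text
pos [0.5863 0.2461 0.2052] yaw -0.026 tilt [ 0.007  0.004 -1.   ] -> [0.0701 0.4344 0.0041] -0.0 t 24.88 w 0.06 j7 -2.24
19.401527408044785
```

jog_arm(moves=[[0.005,0.045,0,0],[0.01,0.095,0,0],[0.015,0.145,0,0],[0.02,0.195,0,0],[0.025,0.245,0,0],[0.03,0.295,0,0],[0.035,0.345,0,0],[0.045,0.39,0,0],[0.045,0.41,0,0],[0.045,0.41,0,0],[0.045,0.41,0.03,0],[0.045,0.41,0.07,0],[0.045,0.41,0.11,0],[0.045,0.41,0.14,0],[0.045,0.41,0.155,0],[0.045,0.41,0.163,0],[0.045,0.41,0.167,0],[0.045,0.41,0.167,0],[0.045,0.41,0.167,0]])

```text
clock: 27.25
position: [0.6191, -0.1666, 0.0346]
ee_rot: [3.141, -0.042, 0.002]
force: [-0.2, 0.2, -0.5]
width: 0.657
gripper_force: 19.4
```

jog_arm(moves=[[0,0,0,0],[0,0,0,0],[0,0,0,0],[0,0,-0.03,0],[0,0,-0.08,0],[0,0,-0.13,0],[0,0,-0.18,0],[0,0,-0.18,0]], hand=0.075)

```text
clock: 28.25
position: [0.621, -0.1666, 0.2186]
ee_rot: [3.14, -0.041, 0.013]
force: [-0.8, -0.8, -0.2]
width: 0.819
gripper_force: 0.0
```

```bash
python3 -c "
from look import *
rel(.458,.213,.2,-.82);
im=arm.get_image('wrist');W=cloud(im).reshape(-1,3);W=W[~np.isnan(W[:,0])]
p=W[(abs(W[:,0]-.62)<.06)&(abs(W[:,1]+.165)<.05)&(W[:,2]>.042)&(W[:,2]<.06)];print('hood',len(p),circ(p,.0285))"
```

```text
hood 0 0
arm [0.46659179 0.20536483 0.04619117] (0.4666996765136719, 0.20567242431640625, 39.49901580810547, 10.236928939819336, 45.536964416503906)
pos [ 0.6196 -0.1666  0.2159] yaw -0.026 tilt [ 0.004 -0.001 -1.   ] -> [-0.1716 -0.3752  0.0149] 0.794 t 28.3 w 0.0752 j7 -1.55
hood 829 [ 0.62082614 -0.16704091]
```

Hood is in the bin. The bracket is undisturbed: arm at (0.4665,0.2053), axis about -45°. I go above it with the wrist flipped to stay within joint-7 range.

jog_arm(moves=[[-0.168,-0.3735,0,-2.393],[-0.168,-0.3735,0,-2.393],[-0.168,-0.3735,0,-2.393],[-0.168,-0.3735,0,-2.393],[-0.168,-0.3735,0,-2.393],[-0.168,-0.3735,0,-2.393],[-0.168,-0.3735,0,-2.393],[-0.168,-0.3735,0,-2.393],[-0.168,-0.3735,0,-2.393],[-0.168,-0.3735,0,-2.393],[-0.168,-0.3735,0,-2.393],[-0.168,-0.3735,0,-2.393],[-0.168,-0.3735,0,-2.393],[-0.168,-0.3735,0,-2.393],[-0.168,-0.3735,0,-2.393],[-0.168,-0.3735,0,-2.393]], hand=0.065)

```text
clock: 30.35
position: [0.4603, 0.2113, 0.2135]
ee_rot: [-1.189, -2.908, 0.001]
force: [-0.1, 0.7, 0.4]
width: 0.711
gripper_force: 0.0
```

```bash
python3 -c "
from h import *
im=arm.get_image('wrist');cv2.imwrite('pics/w6.png',im['color'][:,:,::-1])
W=cloud(im).reshape(-1,3);W=W[~np.isnan(W[:,0])]
p=W[(abs(W[:,0]-.455)<.08)&(abs(W[:,1]-.22)<.08)&(W[:,2]>.042)&(W[:,2]<.06)];print('arm',len(p),p.mean(0) if len(p) else 0,rect(p) if len(p)>3 else 0)
p=W[(abs(W[:,0]-.455)<.08)&(abs(W[:,1]-.22)<.06)&(W[:,2]>.005)&(W[:,2]<.012)];print('foot',len(p),rect(p) if len(p)>3 else 0)
rel(.461,.211,.018,-.775)"
```

```text
arm 393 [0.46600256 0.20347669 0.04716182] (0.46634396362304686, 0.20329193115234376, 38.89563751220703, 8.533025741577148, 45.81414031982422)
foot 2187 (0.44231591796875, 0.2269654235839844, 40.00465393066406, 60.296730041503906, 45.465736389160156)
pos [0.4603 0.2113 0.2136] yaw 2.365 tilt [-0. -0. -1.] -> [-0.0007  0.0003  0.1956] -0.001 t 30.4 w 0.0652 j7 -0.14
```

View pics/w6.png

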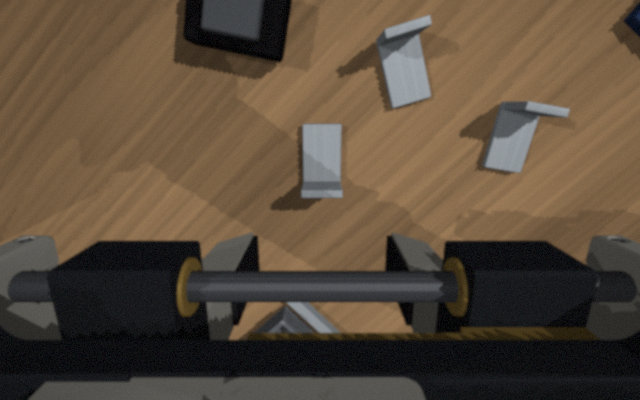

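The bracket is at (321,160), aligned. Descend and grip.

jog_arm(moves=[[-0.001,0,0.05,0],[-0.001,0,0.1,0],[-0.001,0,0.145,0],[-0.001,0,0.175,0],[-0.001,0,0.19,0],[-0.001,0,0.197,0],[-0.001,0,0.197,0],[-0.001,0,0.197,0]])

```text
clock: 31.4
position: [0.4617, 0.211, 0.0176]
ee_rot: [1.187, 2.908, 0.002]
force: [-0.2, -0.5, 0.4]
width: 0.703
gripper_force: 0.0
```

jog_arm(moves=[[0,0,0,0],[0,0,0,0],[0,0,0,0],[0,0,0,0],[0,0,0,0],[0,0,0,0],[0,0,0,0],[0,0,-0.03,0],[0,0,-0.08,0],[0,0,-0.13,0],[0,0,-0.18,0],[0,0,-0.18,0]], hand=0.02, newtons=30)

```text
clock: 32.9
position: [0.4626, 0.2121, 0.1999]
ee_rot: [1.186, 2.905, 0.007]
force: [0.5, -0.7, -1.0]
width: 0.427
gripper_force: 30.0
```

```bash
python3 -c "
from h import *
rel(.621,-.105,.2,1.545)"
```

```text
pos [0.4626 0.2121 0.1999] yaw 2.367 tilt [ 0.005  0.003 -1.   ] -> [-3.351e-01 -1.157e-01 -1.000e-04] 0.822 t 32.9 w 0.0392 j7 -0.15
```

jog_arm(moves=[[-0.045,-0.015,0,0.1],[-0.09,-0.03,0,0.2],[-0.135,-0.045,0,0.3],[-0.18,-0.06,0,0.42],[-0.225,-0.076,0,0.54],[-0.27,-0.092,0,0.66],[-0.31,-0.107,0,0.77],[-0.335,-0.116,0,0.822],[-0.335,-0.116,0,0.822],[-0.335,-0.116,0,0.822],[-0.335,-0.116,0,0.822]])

```text
clock: 34.28
position: [0.6188, -0.1052, 0.1963]
ee_rot: [-2.247, -2.194, 0.0]
force: [-0.9, 0.4, -1.2]
width: 0.434
gripper_force: 30.0
```

```bash
python3 -c "
from h import *
rel(.621,-.105,.03,1.545)"
```

```text
pos [ 0.6188 -0.1052  0.1963] yaw 1.547 tilt [-0.001  0.    -1.   ] -> [0.0002 0.0023 0.1663] 0.002 t 34.27 w 0.0399 j7 -0.26
```

jog_arm(moves=[[0.002,0.001,0.04,0],[0.002,0.001,0.08,0],[0.002,0.001,0.12,0],[0.002,0.001,0.145,0],[0.002,0.001,0.158,0],[0.002,0.001,0.165,0],[0.002,0.001,0.167,0],[0.002,0.001,0.167,0],[0.002,0.001,0.167,0]])

```text
clock: 35.4
position: [0.6209, -0.1047, 0.0305]
ee_rot: [2.25, 2.191, 0.001]
force: [-0.3, -0.1, -0.4]
width: 0.434
gripper_force: 30.0
```

jog_arm(moves=[[0,0,0,0],[0,0,0,0],[0,0,0,0],[0,0,-0.03,0],[0,0,-0.08,0],[0,0,-0.13,0],[0,0,-0.18,0],[0,0,-0.18,0],[0,0,-0.18,0]], hand=0.058)

```text
clock: 36.52
position: [0.6201, -0.1048, 0.2094]
ee_rot: [2.25, 2.192, -0.001]
force: [-0.7, -0.0, -0.4]
width: 0.633
gripper_force: 0.0
```

```bash
python3 -c "
from h import *
rel(.4755,-.1385,.21,-.026)
im=arm.get_image('side')
cv2.imwrite('pics/s7.png',cv2.resize(im['color'][70:370,160:460,::-1],(600,600),interpolation=3))
W=cloud(im).reshape(-1,3);W=W[~np.isnan(W[:,0])]
k=W[(W[:,0]>.45)&(W[:,0]<.5)&(abs(W[:,1]+.14)<.03)&(W[:,2]>.05)&(W[:,2]<.07)];print(len(k),k.mean(0) if len(k) else 0)"
```

```text
pos [ 0.6201 -0.1048  0.2094] yaw 1.545 tilt [-0. -0. -1.] -> [-0.0375 -0.1436 -0.0006] 1.571 t 36.52 w 0.0581 j7 -0.26
28 [ 0.47827254 -0.13678734  0.05718928]
```

View pics/s7.png

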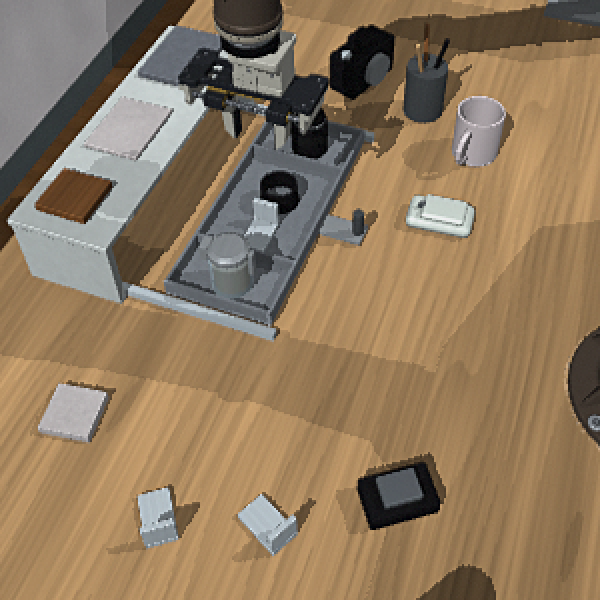

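All placed: hood at (280,190), bracket at (263,215), jar at (231,265), lens at (312,135), knob at (359,222). Before sliding I check that no accessory was hidden by the arm at the start.

jog_arm(moves=[[-0.037,-0.143,0,1.571],[-0.037,-0.143,0,1.571],[-0.037,-0.143,0,1.571],[-0.037,-0.143,0,1.571],[-0.037,-0.143,0,1.571],[-0.037,-0.143,0,1.571],[-0.037,-0.143,0,1.571],[-0.037,-0.143,0,1.571],[-0.037,-0.143,0,1.571],[-0.037,-0.143,0,1.571],[-0.037,-0.143,0,1.571],[-0.037,-0.143,0,1.571]])

```text
clock: 38.08
position: [0.4763, -0.1379, 0.2094]
ee_rot: [-3.141, 0.04, 0.001]
force: [-0.4, -0.8, -0.4]
width: 0.631
gripper_force: 0.0
```

```bash
python3 -c "
from h import *
rel(.4765,-.138,.04,-.026)
im=arm.get_image('wrist');W=cloud(im).reshape(-1,3);W=W[~np.isnan(W[:,0])]
k=W[(W[:,0]>.44)&(W[:,0]<.52)&(abs(W[:,1]+.14)<.03)&(W[:,2]>.05)&(W[:,2]<.07)];print(len(k),k.mean(0) if len(k) else 0)
cv2.imwrite('pics/t8.png',arm.get_image('top')['color'][:,:,::-1])"
```

```text
pos [ 0.4763 -0.1379  0.2094] yaw -0.025 tilt [-0.001  0.    -1.   ] -> [3.000e-04 1.000e-04 1.694e-01] 0.001 t 38.08 w 0.0579 j7 -1.56
303 [ 0.47910457 -0.14119791  0.05713879]
```

View pics/t8.png

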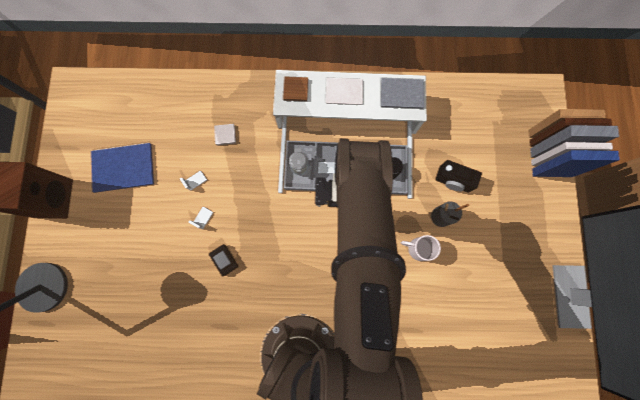

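The right side holds only the monitor foot (572,297), so no accessory is left. I pinch the knob.

jog_arm(moves=[[0.001,0.001,0.05,0],[0.001,0.001,0.1,0],[0.001,0.001,0.14,0],[0.001,0.001,0.16,0],[0.001,0.001,0.169,0],[0.001,0.001,0.169,0]])

```text
clock: 38.92
position: [0.4775, -0.1389, 0.0407]
ee_rot: [-3.141, 0.041, 0.0]
force: [0.4, -0.3, 0.4]
width: 0.632
gripper_force: 0.0
```

jog_arm(moves=[[0,0,0,0],[0,0,0,0],[0,0,0,0],[0,0,0,0],[0,0,0,0],[0,0,0,0],[0,0,0,0],[0,0,0,0]], hand=0.005, newtons=40)

```text
clock: 39.92
position: [0.4775, -0.1408, 0.0409]
ee_rot: [3.139, -0.044, 0.0]
force: [-0.1, -5.1, 1.3]
width: 0.189
gripper_force: 40.0
```

Knob gripped (17 mm). Slide slowly.

jog_arm(moves=[[0.002,0.001,0,0],[0.006,0.002,0,0],[0.012,0.002,0,0],[0.019,0.002,0,0],[0.027,0.002,0,0],[0.035,0.002,0,0],[0.043,0.002,0,0],[0.051,0.002,0,0],[0.059,0.002,0,0],[0.067,0.002,0,0],[0.075,0.002,0,0],[0.083,0.002,0,0],[0.091,0.002,0,0],[0.099,0.002,0,0],[0.107,0.002,0,0],[0.114,0.002,0,0],[0.119,0.002,0,0],[0.12,0.002,0,0]])

```text
clock: 42.18
position: [0.597, -0.144, 0.041]
ee_rot: [3.141, -0.041, -0.002]
force: [-4.6, -0.2, 7.9]
width: 0.187
gripper_force: 40.0
```

```bash
python3 -c "
from h import *
rel(.4775+.2*.99966,-.1408-.2*.026,.041,-.026);print(arm.observe()['force'])"
```

```text
pos [ 0.597 -0.144  0.041] yaw -0.026 tilt [-0.001 -0.    -1.   ] -> [ 0.0805 -0.0001 -0.0001] -0.0 t 42.17 w 0.0171 j7 -1.69
[-4.58063375 -0.19861206  7.94387992]
```

jog_arm(moves=[[0.003,0,0,0],[0.009,0,0,0],[0.016,0,0,0],[0.023,0,0,0],[0.03,0,0,0],[0.037,0,0,0],[0.044,0,0,0],[0.051,0,0,0],[0.058,0,0,0],[0.064,0,0,0],[0.069,0,0,0],[0.073,0,0,0],[0.076,0,0,0],[0.078,0,0,0],[0.08,0,0,0],[0.081,0,0,0],[0.081,0,0,0]])

```text
clock: 44.3
position: [0.6757, -0.1461, 0.041]
ee_rot: [3.141, -0.041, -0.008]
force: [-11.4, -0.0, 12.3]
width: 0.182
gripper_force: 40.0
```

```bash
python3 -c "
from h import *
rel(.4775+.2*.99966,-.1408-.2*.026,.041,-.026);print(arm.observe()['force'])"
```

```text
pos [ 0.6757 -0.1461  0.041 ] yaw -0.026 tilt [-0.005 -0.    -1.   ] -> [ 0.0017 -0.0001 -0.    ] -0.0 t 44.3 w 0.0167 j7 -1.68
[-1.14205918e+01 -5.66454996e-03  1.23101966e+01]
```

jog_arm(moves=[[0.001,0,0,0],[0.002,0,0,0],[0.003,0,0,0],[0.003,0,0,0],[0.001,0,0,0],[0,0,0,0]])

```text
clock: 45.05
position: [0.6757, -0.146, 0.041]
ee_rot: [3.141, -0.041, -0.007]
force: [-9.3, 0.3, 10.5]
width: 0.188
gripper_force: 40.0
```

jog_arm(moves=[[0,0,0,0],[0,0,0,0],[0,0,0,0],[0,0,0,0],[0,0,-0.02,0],[0,0,-0.05,0],[-0.02,0,-0.1,0],[-0.06,0,-0.15,0],[-0.11,0,-0.2,0],[-0.15,0,-0.2,0],[-0.2,0,-0.2,0],[-0.2,0,-0.2,0],[-0.2,0,-0.2,0]], hand=0.05)

```text
clock: 46.68
position: [0.4793, -0.1411, 0.2421]
ee_rot: [3.141, -0.042, 0.004]
force: [0.1, 0.3, -0.5]
width: 0.544
gripper_force: 0.0
```

```bash
python3 -c "
from h import *
im=arm.get_image('side');W=cloud(im).reshape(-1,3);W=W[~np.isnan(W[:,0])]
k=W[(W[:,0]>.6)&(W[:,0]<.72)&(abs(W[:,1]+.144)<.03)&(W[:,2]>.05)&(W[:,2]<.07)];print(len(k),k.mean(0) if len(k) else 0)
cv2.imwrite('pics/s9.png',cv2.resize(im['color'][70:370,160:460,::-1],(600,600),interpolation=3));print(arm.observe()['force'],arm.observe()['position'])"
```

```text
22 [ 0.67545403 -0.14243212  0.05731859]
[0.73854449 0.35192519 0.04092253] [ 0.47962521 -0.140912    0.2417493 ]
```

View pics/s9.png

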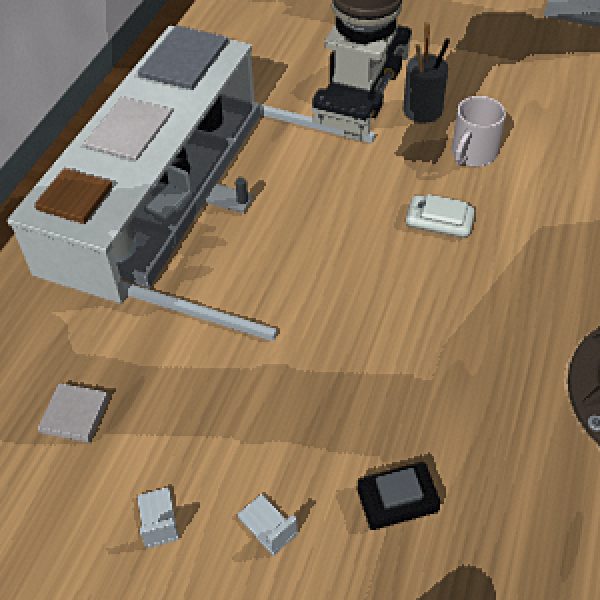

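The tray is home: the knob at (241,190) moved 0.197–0.198 m, and the push force rose to 11 N against the stop. Jar and lens are upright under the shelf, and the arm is clear.

```bash
python3 -c "
from cell import arm
print(arm.sign_off())"
```

```text
the job is handed in; nothing more can be done
None
```

The job is handed in, with no verdict returned: the jar and lens are swapped and upright, the hood and the rightmost bracket are in the middle compartment (no plate or filter ring was there), and the tray is against its stop at about 0.198 m.

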